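Arm the guarded switch on the coil test bench

TASK

Switch on the guarded toggle of the coil tester's grey switch box: with a finger under its turned-up lip, lift the see-through hinged guard and swing it back until it stays open by itself, flip the toggle beneath it all the way over toward the hinge, then tip the guard forward again and let it drop fully shut. Leave the small uncovered toggle beside the guard as it is, and do not disturb the coils, the probe and the cup around the box.

Things in the scene. Friction and masses are not known exactly. Their poses are not given: they have to be found in the camera images.
- box: Grey switch box, 120 x 220 x 90 mm high (x, y, z), fixed; place and yaw vary. Origin on the bench under the centre of its switch well; its +x points from the guard's lip to the guard's hinge, within 0.35 rad of the robot's left (world +y), so the lip faces the robot's right. Outer faces: x -48, +72 mm; y -140, +80 mm. Before its lip side, under the lip, there is nothing down to the bench.
- well (a point): Centre of the floor of the box's open-topped well, 30 mm above the bench, under the guard. The well is 80 mm (box x -40 to +40) by 100 mm wide (y -50 to +50). Its wall on the lip side, 8 mm thick, is only 55 mm high above the bench, lower than the toggle's knob; the other walls are 90 mm high.
- guard (a joint): Angle of the guard: 0 shut (level; so at the start), grows as its lip rises, stop at 1.85 rad. No spring or catch, only its weight (about 120 g; some 0.7 N at the lip lifts it): let go below about 1.4 rad it falls shut, beyond about 1.6 rad it leans back on its stop and stays open.
- guard_hinge (a point): Middle of the guard's hinge axis, which runs along the box's y: box x +47 mm, 92 mm above the bench. The guard is a flat clear plate in an aluminium frame, 95 mm from hinge to lip, 120 mm wide, 6 mm thick, its underside level with the axis when shut; at its free end it carries a turned-up lip.
- guard_lip (a point): Middle of the free edge of the guard's lip, on its underside; moves with the guard. Shut: box x -75 mm, y 0, 114 mm above the bench. The lip, 120 mm wide, starts at the box's face (x -47 mm, 92 mm above the bench) and curves up and outward (15 mm at 0.4 rad, then 22 mm at 0.85 rad): a finger tilted forward gets well under it.
- toggle (a joint): Angle of the covered toggle: 0 off (leans 0.35 rad toward the lip side; so at the start), 0.7 rad on, at its stop (leans 0.35 rad toward the hinge side). No spring: it stays where it is left, so push it all the way; about 1 N at the knob moves it.
- toggle_tip (a point): Centre of the steel ball knob (14 mm diameter) of the covered toggle; the rod is 8 mm thick and 40 mm long from its pivot, which is at box x +12 mm, y 0, on the well's floor. Off: box x -2 mm, 68 mm above the bench; on: box x +26 mm.
- spare_tip (a point): Centre of the 10 mm ball of the small uncovered toggle, to be left alone: it stands on the box's top at box y -105 mm, x about +1 to +19 mm (it may stand at any lean), ball about 113 mm above the bench.
- coil_a: Yellow-green coil bobbin, 30 x 30 x 26 mm, loose on the bench; origin under its centre. Leave alone.
- coil_b: The like, a second coil bobbin. Leave alone.
- probe: Red test probe lying on the bench, 150 mm long, 24 mm wide, 20 mm high; origin on the bench under it, its x along its length. Leave alone.
- cup: Grey plastic cup, 64 mm wide, 60 mm high, standing on the bench; origin under its centre. Leave alone.

How it is judged:
On the way, in this order (a step that is already met when the one before it is completed fails the run):
1. the guard is swung back until it stays open, the toggle still off (value of joint guard above 1.6 rad and value of joint toggle below 0.2 rad), for 0.1 s.
2. the toggle is flipped on under the open guard (value of joint toggle above 0.55 rad and value of joint guard above 1.4 rad), for 0.1 s.
3. the guard has dropped shut (value of joint guard below 0.04 rad), for 0.2 s.
At the end, for the whole second after the job is handed in: the toggle is on (beyond 0.55 of 0.7 rad) and the guard is shut (within 0.04 rad) (value of joint guard below 0.04 rad and value of joint toggle above 0.55 rad); the robot touches nothing.
It fails at once if the small uncovered toggle was moved (its tip more than 8 mm) (distance of spare_tip from where it was at the start of the episode above 0.008 m).
It fails at once if a coil, the probe or the cup was moved by more than 20 mm (distance of any of coil_a, coil_b, probe, cup from where it was at the start of the episode above 0.02 m).
It also fails if it takes over 58 s, if anything falls off the work surface, if the arm or the gripper's body presses on something with over 40 N, if the wrist force passes 120 N, or if a joint passes its speed limit or range.

ROBOT

A 6-joint arm with a two-finger parallel gripper is mounted at the origin on the work surface. World frame = base frame: x ahead of the robot, y to its left, z up, the work surface at z = 0. Lengths are in m, angles in rad, forces in N, time in s.
With the tool pointing down it reaches from about 0.375 to 0.975 m from the base axis. Payload 3.8 kg.
Tool frame: the origin (TCP) lies where the fingers leave the gripper's body, on its centre line; the fingertips stand 73 mm ahead of it and the grasp point (between the pads) lies 54 mm ahead of it; z points along the fingers, y is the line along which they close (so a half turn about z gives the same grasp; the last joint's range is limited). The gripper opens to 85 mm and grips with 20 to 120 N. Pads are 22 mm wide; open, the fingers measure 114 mm over their backs; the gripper's body (76 mm by 85 mm) begins 54 mm behind the grasp point. The pads swing forward as they close: fully open they stand 13 mm farther back than shut.
Start: joints at [-1.228, 0.264, 1.604, -0, 1.274, -0.037], TCP at [0.25, -0.627, 0.304] pointing down, gripper open.
Joint ranges: [-2.63, 2.63], [-0.94, 2.18], [0.31, 2.57], [-1.31, 4.45], [0, 2.66], [-2.55, 2.55]. Speed limits (rad/s): [2.57, 2.57, 3.14, 3.14, 3.14, 3.14].

INTERFACE

Orientations are given as a rotation vector (axis times angle).
In Python, from workcell import read_state, viewer, bot gives the robot as it stands.
- The arm moves only by the tool jog_arm, never from a script. Its argument "increments" is a list that holds one entry, the list of rows, each a list of 7 numbers: the shift along the tool's x, y, z in units of 30 mm (1.0 is 30 mm), then the turn, a rotation vector about the tool's x, y, z in units of 6 degrees (1.0 is 6 degrees), then the opening, from -1 (shut) to 1 (fully open). A call has exactly 5 rows; each row shifts and turns the commanded pose from where the row before left it, along the tool's axes as they then stand; what a row does not reach is not made up. A row lasts 1/12 s, in which the tool goes at most 41.7 mm and 7.16 degrees, less where a joint would pass 70% of its speed; a pose out of reach is approached as far as the arm can. A call is refused whole if a number of a shift passes 1 or a number of a turn 1, either way. A call with a gripper value outside its range is refused whole. The fingers move at their own pace and stop on an object; "force" is the grip in N (left out, the last holds). Time passes only in rows, so rows that do not move let the fingers close, or fill a call up. It gives the time, the measured TCP pose, the force, the opening and the grip force at its end, in the units of the state.
- read_state(): the state, without advancing time (a new reading comes with each control period).
- viewer.read_camera(name): name is "side" or "top"; returns (picture, depth): 480x640x3 uint8, blue, green, red; 480x640 float32, m along the optical axis (not along the pixel's ray), 0 where there is no reading.
- viewer.camera_params(name): a dict with "fx", "fy", "cx", "cy" (pixels), "R" (3x3) and "t" (3): a world point X has camera coordinates R X + t. Camera axes: x right, y down, z forward; pixel columns grow to the right and rows downward; lengths in m; the calibration is good to about 2 mm. A picture is of the moment at which its call begins. camera_params takes no time and is no camera call.
- bot.finish_job(): hands the job in; it is judged then, once.
The state is a dict: "time": time; "q": joint angles; "joint_vel": joint speeds; "joint_torque": joint torques, N m; "tool_pos": TCP position; "tcp_rot": TCP orientation; "wrist_force": force on the tool from outside, world axes, zero at the start; "torque": the same for the moment, N m; "width": opening from 0.0 (shut) to 1.0 (fully open); "grip_force": force on a finger pad.
Only numpy, scipy, OpenCV 4.12 (cv2) and the standard library are available. Lean on these libraries where they do the work, as an engineer would, in place of code of your own. Each camera call takes 0.05 s, during which the arm holds its last target. There are 200 camera calls.

## Working session

There is one attempt and no reset: what is moved stays moved. The work goes in short steps, Python scripts to look and compute and a tool call to move; the robot and the scene stay as the last step left them, time stands still between calls to the robot, and variables do not carry over. Pictures are saved under pics/ and viewed, at most 13 in all, crops included, and the job is handed in when it is done.

Besides the shell and the picture viewer there is one more tool, called after ">>>" as name(argument=value, ...), one argument or row to a line, values as JSON. jog_arm: Moves the arm, as the interface text tells. Its arguments: {"type":"object","properties":{"increments":{"type":"array","items":{"type":"array","items":{"type":"array","items":{"type":"number"}}}},"force":{"type":"number"}},"required":["increments"]}

```bash
mkdir -p pics; ls; python3 - <<'E'
from workcell import read_state, viewer, bot
import cv2,numpy as np
for n in ("top","side"):
    im,d=viewer.read_camera(n); cv2.imwrite(f"pics/{n}0.png",im); np.save(f"pics/{n}0.npy",d)
    p=viewer.camera_params(n); print(n,p)
    R=np.array(p["R"]);print(-R.T@np.array(p["t"]))
print(read_state())
E
```

```text
pics
top {'fx': 452.56330985678466, 'fy': 452.56330985678466, 'cx': 318.3615530070932, 'cy': 245.7136172626173, 'R': array([[ 0.0039177 , -0.99998459, -0.00393265],
       [-0.99631269, -0.00356619, -0.08572231],
       [ 0.08570696,  0.00425399, -0.99631131]]), 't': array([0.09868306, 0.58792442, 0.73777332])}
[0.52213764 0.09763972 0.78583822]
side {'fx': 489.81851940871513, 'fy': 489.81851940871513, 'cx': 316.4625721913621, 'cy': 242.1204445685549, 'R': array([[-0.8443176 , -0.53554957, -0.01773272],
       [-0.30194616,  0.50284897, -0.80992063],
       [ 0.44266953, -0.67847592, -0.58627137]]), 't': array([0.54963139, 0.20151876, 0.6399251 ])}
[0.24163593 0.62719513 0.54813043]
{'time': 0.1, 'q': array([-1.22790816e+00,  2.64707622e-01,  1.60525916e+00,  1.63609330e-05,
        1.27370182e+00, -3.68980983e-02]), 'joint_vel': array([ 2.67046161e-05, -1.05145742e-03, -2.53874378e-03, -9.92480561e-04,
        4.86080104e-04,  2.01668622e-03]), 'joint_torque': array([ 8.31079451e-04, -5.16705930e+01, -3.68589628e+01,  1.36751504e-05,
        6.33721560e-03, -1.65255670e-05]), 'tool_pos': array([ 0.25006567, -0.62641014,  0.30265455]), 'tcp_rot': array([-3.08310491e+00, -5.92592891e-01,  4.72367955e-04]), 'wrist_force': array([ 0.01599005, -0.37180758, -0.48324393]), 'torque': array([ 0.02286119, -0.01744919,  0.01209939]), 'grip_force': 0.0, 'width': 0.9975061176770432}
```

View pics/top0.png

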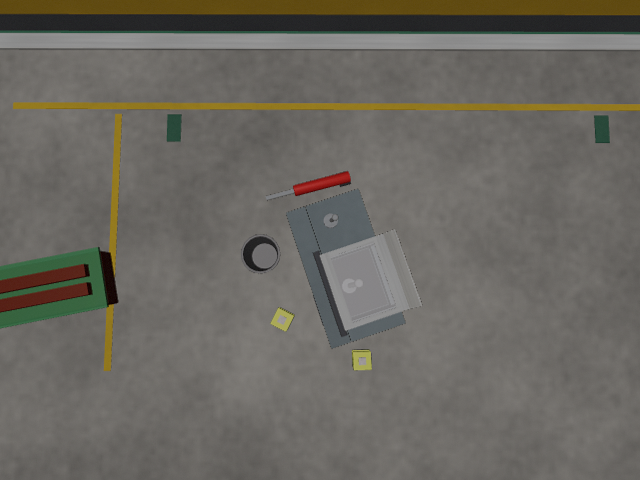

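View pics/side0.png

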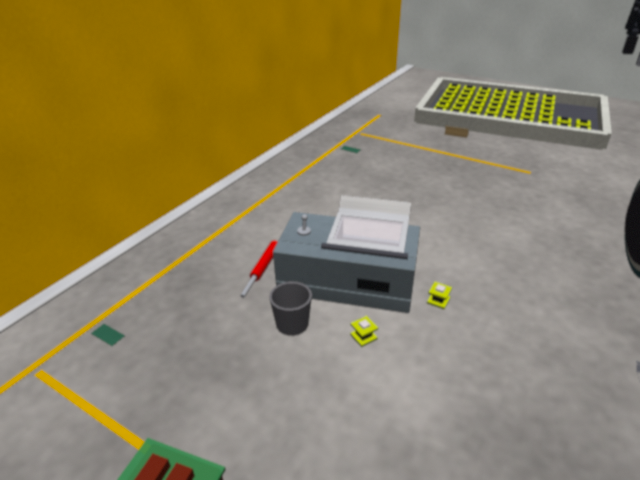

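The top view shows the grey box with corners near (287,211), (360,189), (405,323) and (332,348). The lip is on the right, around (395,232)-(421,304), and the spare toggle is at (331,220). The cup and both coils are left of or below the box, and the probe is above it. The side view agrees, with the guard shut.

```bash
cat > h.py <<'E'
import numpy as np,cv2
from workcell import viewer
def ray(n,uv,z):
    p=viewer.camera_params(n);R=np.array(p["R"]);c=-R.T@np.array(p["t"])
    d=R.T@np.array([(uv[0]-p["cx"])/p["fx"],(uv[1]-p["cy"])/p["fy"],1]);return c+d*(z-c[2])/d[2]
def pts(n,D):
    p=viewer.camera_params(n);R=np.array(p["R"]);v,u=np.mgrid[:480,:640]
    C=np.stack([(u-p["cx"])/p["fx"]*D,(v-p["cy"])/p["fy"]*D,D],-1);return (C-np.array(p["t"]))@R
E
python3 - <<'E'
from h import *
D=np.load("pics/top0.npy");P=pts("top",D)
m=((P[...,2]>.07)&(P[...,2]<.20)&(D>0)).astype(np.uint8); m[:, :230]=0;m[:150]=0
m=cv2.morphologyEx(m,cv2.MORPH_OPEN,np.ones((5,5)))
print(m.sum())
X=P[m>0]; 
for q in [(310,225),(330,330),(370,280),(390,270),(400,268),(410,265),(331,220),(350,285)]: print(q,P[q[1],q[0]].round(4))
C=[ray("top",c,.09) for c in [(287,211),(360,189),(405,323),(332,348)]]
C=np.array(C)[:,:2];print(C.round(4))
# order: (+72,-140),(-48,-140),(-48,80),(72,80)
B=np.array([(72,-140),(-48,-140),(-48,80),(72,80)])/1e3
b0=B-B.mean(0);c0=C-C.mean(0)
U,S,V=np.linalg.svd(b0.T@c0);Rm=(U@V).T;yaw=np.arctan2(Rm[1,0],Rm[0,0]);t=C.mean(0)-Rm@B.mean(0)
print(yaw,t,np.linalg.det(Rm),(B@Rm.T+t-C).round(4))
# via depth region z in .085-.095
L=(P[...,2]>.082)&(P[...,2]<.104)&(m>0)
r=cv2.minAreaRect((P[L][:,:2]*1000).astype(np.float32));print(r)
Y=(P[m>0][:,:2]-t)@Rm;z=P[m>0][:,2];print(Y.min(0),Y.max(0),z.max())
for x in range(-80,-35,5):
    s=(abs(Y[:,0]*1e3-x)<2)&(abs(Y[:,1])<.05);print(x,s.sum(),np.median(z[s]) if s.any() else 0)
E
```

```text
12774
(310, 225) [0.6141 0.1137 0.0905]
(330, 330) [0.4537 0.0825 0.0911]
(370, 280) [0.5294 0.0224 0.1   ]
(390, 270) [ 0.5446 -0.0079  0.1005]
(400, 268) [ 0.5474 -0.0215  0.1095]
(410, 265) [ 0.5566 -0.0577  0.0023]
(331, 220) [0.6199 0.0815 0.1054]
(350, 285) [0.5218 0.0524 0.0975]
[[ 0.636   0.1496]
 [ 0.671   0.036 ]
 [ 0.4646 -0.0315]
 [ 0.4267  0.0794]]
1.8894584540291413 [0.52482413 0.03755958] 1.0000000000000007 [[-0.0007  0.0002]
 [ 0.0018 -0.0002]
 [-0.0007 -0.0016]
 [-0.0004  0.0015]]
((551.8328247070312, 53.296905517578125), (220.3183135986328, 133.93605041503906), 18.96111488342285)
[-0.07496214 -0.14085665] [0.07438248 0.07986041] 0.12268688929288282
-80 0 0
-75 45 0.1178650211287738
-70 218 0.11699680712181086
-65 214 0.11173420196508911
-60 218 0.10574958835417174
-55 189 0.10204206558988539
-50 184 0.0996968482462824
-45 172 0.09949402201783461
-40 183 0.09917512274287493
```

>>> jog_arm(
  increments=[
    [[0,0,0,0,0,-1,-1],[0,0,0,0,0,-1,-1],[0,0,0,0,0,-1,-1],[0,0,0,0,0,-1,-1],[0,0,0,0,0,-1,-1]],
  ],
  force=30,
)

```text
time: 0.52
tool_pos: [0.2501, -0.6266, 0.3031]
tcp_rot: [-2.822, -1.378, -0.0]
wrist_force: [-0.3, 1.1, -0.6]
width: 0.299
grip_force: 0.0
```

>>> jog_arm(
  increments=[
    [[0,0,0,0,0,-1,-1],[0,0,0,0,0,-1,-1],[0,0,0,0,0,-1,-1],[0,0,0,0,0,-1,-1],[0,0,0,0,0,-1,-1]],
  ],
)

```text
time: 0.93
tool_pos: [0.2501, -0.6266, 0.303]
tcp_rot: [-2.369, -2.061, -0.001]
wrist_force: [0.2, -0.5, 0.3]
width: -0.002
grip_force: 0.0
```

>>> jog_arm(
  increments=[
    [[0,0,0,0,0,-1,-1],[0,0,0,0,0,-1,-1],[0,0,0,0,0,-1,-1],[0,0,0,0,0,-1,-1],[0,0,0,0,0,-0.4,-1]],
  ],
)

```text
time: 1.35
tool_pos: [0.2501, -0.6266, 0.3031]
tcp_rot: [-1.836, -2.548, -0.001]
wrist_force: [-0.6, 0.1, 0.2]
width: 0.001
grip_force: 0.0
```

```bash
cat > rel.py <<'E'
# usage: rel.py tipx tipz alpha_deg [tipy]  -> needed shift/turn in current tool axes (units); tip = fingertip centre, box mm
import sys;from h import *
from workcell import read_state
from scipy.spatial.transform import Rotation as Ro
yaw=1.889;t=np.array([.5248,.0376,0]);bx=np.array([np.cos(yaw),np.sin(yaw),0]);by=np.array([-bx[1],bx[0],0]);bz=np.array([0,0,1.])
s=read_state();R=Ro.from_rotvec(s["tcp_rot"]);p=s["tool_pos"]
tip=p+.073*R.as_matrix()[:,2]-t;M=R.as_matrix()
print("t",round(s["time"],2),"tip box",(np.array([tip@bx,tip@by,tip@bz])*1e3).round(1),"alpha",np.degrees(np.arctan2(M[:,2]@bx,-M[:,2]@bz)).round(1),"F box",np.round([s["wrist_force"]@v for v in(bx,by,bz)],2),"w",round(s["width"],2),"q",s["q"].round(2))
if len(sys.argv)>3:
    x,z,a=map(float,sys.argv[1:4]);y=float(sys.argv[4]) if len(sys.argv)>4 else 0
    a=np.radians(a);zt=np.sin(a)*bx-np.cos(a)*bz;xt=np.cos(a)*bx+np.sin(a)*bz
    T=np.stack([xt,-by,zt],1);g=t+(x*bx+y*by+z*bz)/1e3
    print("tip shift units, current axes:",(M.T@(g-t-tip)/.03).round(2)," tcp shift:",(M.T@(g-.073*zt-p)/.03).round(2)," tcp shift in goal axes:",(T.T@(g-.073*zt-p)/.03).round(2)," turn:",(np.degrees((R.inv()*Ro.from_matrix(T)).as_rotvec())/6).round(2))
E
python3 rel.py -115 95 42
```

```text
t 1.35 tip box [-544.8  468.7  230.1] alpha 0.1 F box [0.29 0.57 0.16] w 0.0 q [-1.23  0.26  1.6   0.    1.27 -1.55]
tip shift units, current axes: [14.27 15.67  4.52]  tcp shift: [12.64 15.67  5.14]  tcp shift in goal axes: [ 6.01 15.62 12.31]  turn: [-0.01  6.99  0.03]
```

>>> jog_arm(
  increments=[
    [[0.8,1,0.1,0,0,0,-1],[0.8,1,0.1,0,0,0,-1],[0.8,1,0.1,0,0,0,-1],[0.8,1,0.1,0,0,0,-1],[0.8,1,0.1,0,0,0,-1]],
  ],
)

```text
time: 1.77
tool_pos: [0.3557, -0.4644, 0.2881]
tcp_rot: [-1.843, -2.543, -0.001]
wrist_force: [0.6, 0.1, -0.2]
width: -0.0
grip_force: 0.0
```

>>> jog_arm(
  increments=[
    [[0.8,1,0.1,0,0,0,-1],[0.8,1,0.1,0,0,0,-1],[0.8,1,0.1,0,0,0,-1],[0.8,1,0.1,0,0,0,-1],[0.8,1,0.1,0,0,0,-1]],
  ],
)

```text
time: 2.18
tool_pos: [0.4609, -0.3034, 0.2734]
tcp_rot: [-1.843, -2.544, 0.0]
wrist_force: [1.4, -0.2, -0.1]
width: -0.0
grip_force: 0.0
```

>>> jog_arm(
  increments=[
    [[0.6,1,0.1,0,0,0,-1],[0.6,1,0.1,0,0,0,-1],[0.6,1,0.1,0,0,0,-1],[0.6,1,0.1,0,0,0,-1],[0.6,1,0.1,0,0,0,-1]],
  ],
)

```text
time: 2.6
tool_pos: [0.5755, -0.1714, 0.2583]
tcp_rot: [-1.842, -2.544, 0.0]
wrist_force: [0.6, -0.7, -0.5]
width: -0.004
grip_force: 0.0
```

>>> jog_arm(
  increments=[
    [[0,0,0,0,1,0,-1],[0,0,0,0,1,0,-1],[0,0,0,0,1,0,-1],[0,0,0,0,1,0,-1],[0,0,0,0,1,0,-1]],
  ],
)

```text
time: 3.02
tool_pos: [0.5753, -0.1728, 0.2592]
tcp_rot: [-1.572, -2.173, -0.426]
wrist_force: [-0.2, -0.4, -0.2]
width: -0.0
grip_force: 0.0
```

>>> jog_arm(
  increments=[
    [[0,0,0,0,1,0,-1],[0,0,0,0,1,0,-1],[0,0,0,0,0,0,-1],[0,0,0,0,0,0,-1],[0,0,0,0,0,0,-1]],
  ],
)

```text
time: 3.43
tool_pos: [0.5749, -0.173, 0.2586]
tcp_rot: [-1.462, -2.018, -0.559]
wrist_force: [0.3, -0.6, 0.7]
width: 0.002
grip_force: 0.0
```

```bash
python3 rel.py -115 85 42
```

```text
t 3.43 tip box [-166.9   18.3  204.2] alpha 41.9 F box [-0.67 -0.09  0.67] w 0.0 q [-0.54  0.43  1.6   0.46  1.69 -0.94]
tip shift units, current axes: [-1.36  0.61  4.11]  tcp shift: [-1.37  0.61  4.11]  tcp shift in goal axes: [-1.38  0.61  4.11]  turn: [ 0.    0.02 -0.01]
```

>>> jog_arm(
  increments=[
    [[-0.35,0.12,0.8,0,0,0,-1],[-0.35,0.12,0.8,0,0,0,-1],[-0.35,0.12,0.8,0,0,0,-1],[-0.35,0.12,0.8,0,0,0,-1],[-0.2,0.12,0.8,0,0,0,-1]],
  ],
)

```text
time: 3.85
tool_pos: [0.5785, -0.1243, 0.1376]
tcp_rot: [-1.462, -2.022, -0.559]
wrist_force: [0.4, -0.2, -0.3]
width: -0.003
grip_force: 0.0
```

```bash
python3 rel.py -67 80 42; python3 - <<'E'
from h import *
a,_=viewer.read_camera("top");b,_=viewer.read_camera("side")
cv2.imwrite("pics/c1.png",np.hstack([cv2.resize(a[150:400,230:530],(480,400)),cv2.resize(b[150:350,230:500],(320,400))]))
E
```

```text
t 3.85 tip box [-122.    -0.4   83.2] alpha 41.8 F box [-0.32 -0.36 -0.26] w -0.0 q [-0.47  0.53  1.71  0.49  1.48 -0.99]
tip shift units, current axes: [ 1.3  -0.01  1.3 ]  tcp shift: [ 1.29 -0.01  1.3 ]  tcp shift in goal axes: [ 1.28 -0.01  1.3 ]  turn: [0.01 0.04 0.01]
```

View pics/c1.png

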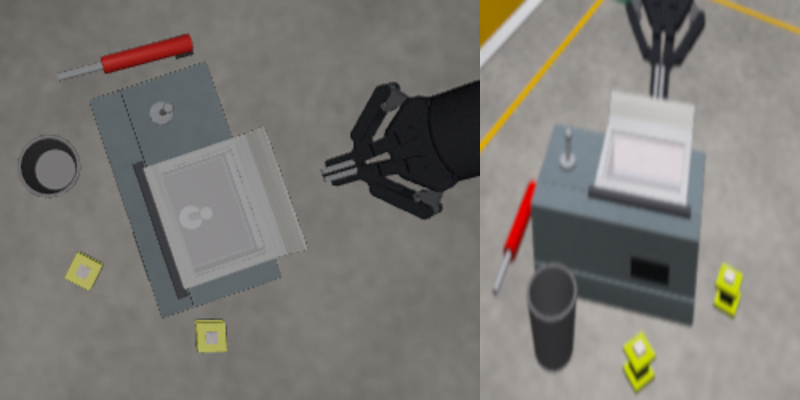

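The crop shows the closed fingers tilted in line with the lip's middle, with the tip at crop (325,173). The way in is clear, so I move in under the lip.

>>> jog_arm(
  increments=[
    [[0.25,0,0.25,0,0,0,-1],[0.25,0,0.25,0,0,0,-1],[0.25,0,0.25,0,0,0,-1],[0.25,0,0.25,0,0,0,-1],[0.2,0,0.25,0,0,0,-1]],
  ],
)

```text
time: 4.37
tool_pos: [0.5622, -0.075, 0.1352]
tcp_rot: [-1.461, -2.019, -0.562]
wrist_force: [-0.5, 0.1, 0.8]
width: 0.001
grip_force: 0.0
```

```bash
python3 rel.py -67 80 42; python3 - <<'E'
# lift plan: tip centre = K+(-8,-7); K polar about hinge
import numpy as np
ph=np.linspace(0.05,1.78,36);r=np.linspace(103,80,36)
T=np.c_[47-r*np.cos(ph)-8,92+r*np.sin(ph)-7];d=np.diff(T,axis=0)/30;c,s=np.cos(np.radians(42)),np.sin(np.radians(42))
print(T[::5].round()); print(np.c_[c*d[:,0]+s*d[:,1],s*d[:,0]-c*d[:,1]].round(2).tolist())
E
```

```text
t 4.37 tip box [-69.9  -0.4  80.9] alpha 41.9 F box [0.27 0.48 0.84] w 0.0 q [-0.42  0.48  1.79  0.52  1.43 -0.97]
tip shift units, current axes: [ 0.05 -0.01  0.09]  tcp shift: [ 0.05 -0.01  0.09]  tcp shift in goal axes: [ 0.05 -0.01  0.09]  turn: [0.02 0.02 0.  ]
[[-64.  90.]
 [-56. 114.]
 [-43. 135.]
 [-26. 151.]
 [ -7. 162.]
 [ 15. 168.]
 [ 36. 168.]
 [ 56. 163.]]
[[0.14, -0.1], [0.14, -0.09], [0.14, -0.09], [0.15, -0.08], [0.15, -0.07], [0.15, -0.06], [0.16, -0.05], [0.16, -0.05], [0.16, -0.04], [0.16, -0.03], [0.16, -0.02], [0.16, -0.01], [0.16, -0.0], [0.16, 0.0], [0.16, 0.01], [0.15, 0.02], [0.15, 0.03], [0.15, 0.03], [0.15, 0.04], [0.14, 0.05], [0.14, 0.05], [0.13, 0.06], [0.13, 0.07], [0.13, 0.07], [0.12, 0.08], [0.12, 0.08], [0.11, 0.09], [0.11, 0.09], [0.1, 0.1], [0.09, 0.1], [0.09, 0.11], [0.08, 0.11], [0.08, 0.11], [0.07, 0.12], [0.06, 0.12]]
```

>>> jog_arm(
  increments=[
    [[0.16,-0.05,0,0,0,0,-1],[0.16,0.05,-0.05,0,0,0,-1],[0.14,0,-0.1,0,0,0,-1],[0.14,0,-0.1,0,0,0,-1],[0.14,0,-0.1,0,0,0,-1]],
  ],
)

```text
time: 4.78
tool_pos: [0.5594, -0.0672, 0.1572]
tcp_rot: [-1.462, -2.017, -0.561]
wrist_force: [-0.5, -1.6, -0.1]
width: -0.002
grip_force: 0.4
```

>>> jog_arm(
  increments=[
    [[0.15,0,-0.08,0,0,0,-1],[0.15,0,-0.07,0,0,0,-1],[0.15,0,-0.06,0,0,0,-1],[0.16,0,-0.05,0,0,0,-1],[0.16,0,-0.05,0,0,0,-1]],
  ],
)

```text
time: 5.2
tool_pos: [0.5557, -0.0563, 0.1794]
tcp_rot: [-1.461, -2.017, -0.561]
wrist_force: [0.8, -0.9, -0.7]
width: 0.002
grip_force: 0.6
```

```bash
python3 rel.py -45 132 42; python3 - <<'E'
from h import *
a,_=viewer.read_camera("top");b,_=viewer.read_camera("side")
cv2.imwrite("pics/c2.png",np.hstack([cv2.resize(a[150:400,230:530],(480,400)),cv2.resize(b[100:300,230:500],(320,400))]))
E
```

```text
t 5.2 tip box [-5.000e+01 -1.000e-01  1.251e+02] alpha 42.0 F box [-1.11 -0.51 -0.74] w 0.0 q [-0.4   0.4   1.81  0.53  1.48 -0.92]
tip shift units, current axes: [ 0.28 -0.   -0.06]  tcp shift: [ 0.28 -0.   -0.06]  tcp shift in goal axes: [ 0.28 -0.   -0.06]  turn: [ 0.01  0.   -0.01]
```

View pics/c2.png

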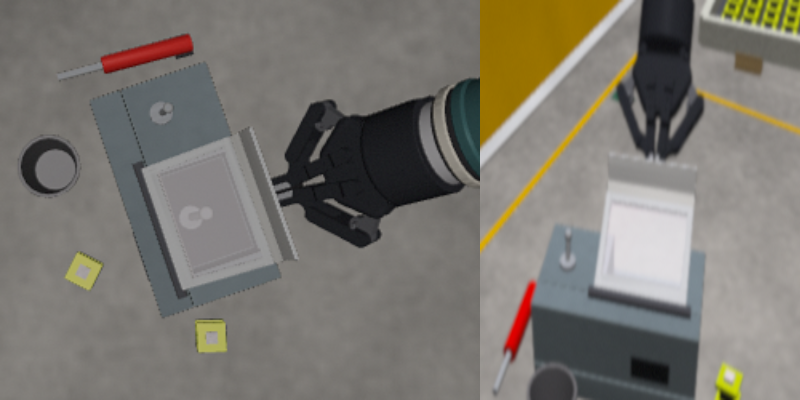

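The guard is lifting: the lip is now steep at crop x≈255-295 and the fingers are tucked under it. I continue the arc.

>>> jog_arm(
  increments=[
    [[0.18,0,-0.04,0,0,0,-1],[0.18,0,-0.03,0,0,0,-1],[0.18,0,-0.02,0,0,0,-1],[0.18,0,-0.01,0,0,0,-1],[0.16,0,0,0,0,0,-1]],
  ],
)

```text
time: 5.72
tool_pos: [0.5501, -0.0392, 0.1993]
tcp_rot: [-1.461, -2.017, -0.561]
wrist_force: [0.0, -1.4, -0.0]
width: 0.005
grip_force: 0.6
```

>>> jog_arm(
  increments=[
    [[0.16,0,0,0,0,0,-1],[0.16,0,0.01,0,0,0,-1],[0.16,0,0.02,0,0,0,-1],[0.15,0,0.03,0,0,0,-1],[0.15,0,0.03,0,0,0,-1]],
  ],
)

```text
time: 6.13
tool_pos: [0.544, -0.021, 0.2127]
tcp_rot: [-1.461, -2.017, -0.561]
wrist_force: [-0.4, -0.5, 0.1]
width: 0.004
grip_force: 0.3
```

>>> jog_arm(
  increments=[
    [[0.15,0,0.04,0,0,0,-1],[0.14,0,0.05,0,0,0,-1],[0.14,0,0.05,0,0,0,-1],[0.13,0,0.06,0,0,0,-1],[0.13,0,0.07,0,0,0,-1]],
  ],
)

```text
time: 6.55
tool_pos: [0.5375, -0.0012, 0.2203]
tcp_rot: [-1.461, -2.017, -0.561]
wrist_force: [0.3, -0.8, 0.7]
width: -0.001
grip_force: 0.2
```

```bash
python3 rel.py 56 163 42
```

```text
t 6.55 tip box [  8.1   0.  166. ] alpha 42.0 F box [-0.84  0.01  0.71] w -0.0 q [-0.33  0.3   1.86  0.57  1.49 -0.84]
tip shift units, current axes: [ 1.12 -0.    1.14]  tcp shift: [1.12 0.   1.14]  tcp shift in goal axes: [1.12 0.   1.14]  turn: [ 0.01 -0.   -0.01]
```

>>> jog_arm(
  increments=[
    [[0.12,0,0.1,0,0,0,-1],[0.12,0,0.1,0,0,0,-1],[0.12,0,0.1,0,0,0,-1],[0.11,0,0.11,0,0,0,-1],[0.11,0,0.11,0,0,0,-1]],
  ],
)

```text
time: 6.97
tool_pos: [0.5302, 0.0211, 0.2202]
tcp_rot: [-1.461, -2.017, -0.561]
wrist_force: [0.5, -0.2, 0.0]
width: -0.0
grip_force: 0.1
```

>>> jog_arm(
  increments=[
    [[0.11,0,0.12,0,0,0,-1],[0.11,0,0.12,0,0,0,-1],[0.11,0,0.12,0,0,0,-1],[0.11,0,0.12,0,0,0,-1],[0.1,0,0.12,0,0,0,-1]],
  ],
)

```text
time: 7.38
tool_pos: [0.5227, 0.0439, 0.2177]
tcp_rot: [-1.461, -2.017, -0.561]
wrist_force: [-0.5, -0.5, 0.3]
width: 0.0
grip_force: 0.0
```

```bash
python3 rel.py -35 110 42; python3 - <<'E'
from h import *
a,_=viewer.read_camera("top");b,_=viewer.read_camera("side")
cv2.imwrite("pics/c3.png",np.hstack([cv2.resize(a[150:400,230:530],(480,400)),cv2.resize(b[100:300,230:500],(320,400))]))
E
```

```text
t 7.38 tip box [ 5.550e+01 -1.000e-01  1.634e+02] alpha 42.0 F box [-0.35  0.63  0.28] w 0.0 q [-0.26  0.26  1.92  0.6   1.45 -0.81]
tip shift units, current axes: [-3.43  0.   -0.7 ]  tcp shift: [-3.43  0.   -0.7 ]  tcp shift in goal axes: [-3.43 -0.   -0.7 ]  turn: [ 0.01 -0.   -0.01]
```

View pics/c3.png

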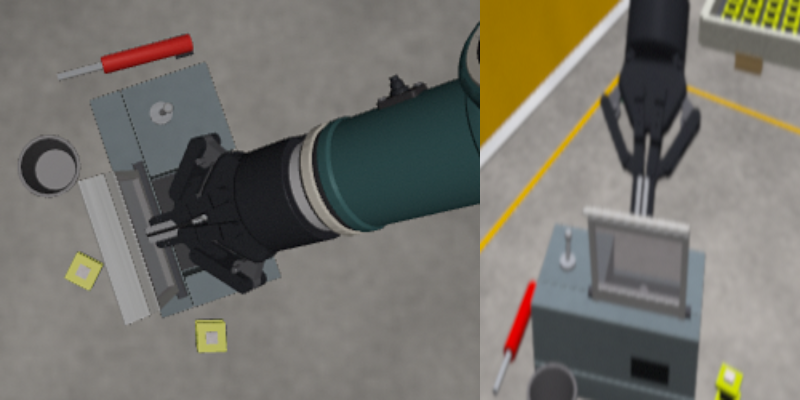

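The guard leans back past the hinge on its stop (lip at crop x≈80-150), with zero contact force. I retreat and dip in front of the knob.

>>> jog_arm(
  increments=[
    [[-0.68,0,-0.14,0,0,0,-1],[-0.68,0,-0.14,0,0,0,-1],[-0.68,0,-0.14,0,0,0,-1],[-0.68,0,-0.14,0,0,0,-1],[-0.68,0,-0.14,0,0,0,-1]],
  ],
)

```text
time: 7.9
tool_pos: [0.5513, -0.0429, 0.1646]
tcp_rot: [-1.461, -2.017, -0.561]
wrist_force: [-0.1, -0.6, 0.4]
width: 0.0
grip_force: 0.0
```

>>> jog_arm(
  increments=[
    [[-0.17,0,0.25,0,0,0,-1],[-0.17,0,0.25,0,0,0,-1],[-0.17,0,0.25,0,0,0,-1],[-0.17,0,0.25,0,0,0,-1],[0,0,0,0,0,0,-1]],
  ],
)

```text
time: 8.32
tool_pos: [0.5477, -0.0359, 0.1271]
tcp_rot: [-1.459, -2.014, -0.558]
wrist_force: [-0.4, 0.0, -0.7]
width: 0.001
grip_force: 0.0
```

```bash
python3 rel.py -28 65 42; python3 - <<'E'
from h import *
a,_=viewer.read_camera("top");b,_=viewer.read_camera("side")
cv2.imwrite("pics/c4.png",np.hstack([cv2.resize(a[150:400,230:530],(480,400)),cv2.resize(b[150:350,230:500],(320,400))]))
E
```

```text
t 8.32 tip box [-28.    1.4  73. ] alpha 42.1 F box [ 0.14  0.41 -0.74] w 0.0 q [-0.37  0.45  1.86  0.55  1.39 -0.95]
tip shift units, current axes: [-0.18  0.05  0.2 ]  tcp shift: [-0.17  0.04  0.2 ]  tcp shift in goal axes: [-0.17  0.04  0.2 ]  turn: [-0.02 -0.02 -0.02]
```

View pics/c4.png

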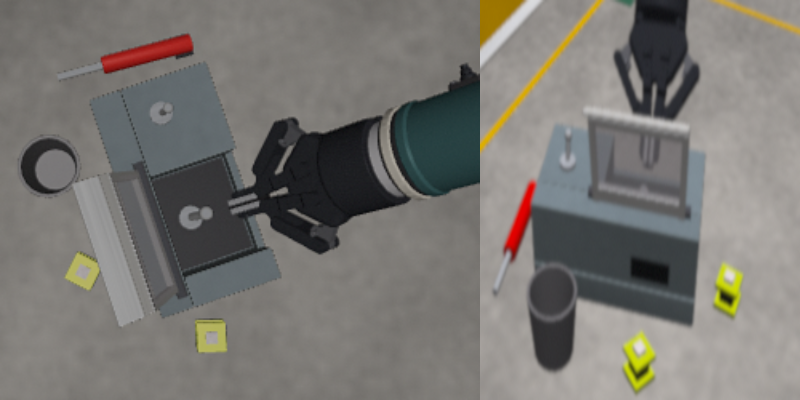

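The guard stays open. The knob is at crop (206,213) and the fingertips at (230,206) are aimed straight at it. I lower a little and push.

>>> jog_arm(
  increments=[
    [[-0.09,0.03,0.1,0,0,0,-1],[-0.09,0.02,0.1,0,0,0,-1],[0.1,0,0.09,0,0,0,-1],[0.1,0,0.09,0,0,0,-1],[0.1,0,0.09,0,0,0,-1]],
  ],
)

```text
time: 8.83
tool_pos: [0.5469, -0.0249, 0.1212]
tcp_rot: [-1.461, -2.017, -0.561]
wrist_force: [-1.2, 0.4, -0.4]
width: -0.005
grip_force: 0.0
```

>>> jog_arm(
  increments=[
    [[0.1,0,0.09,0,0,0,-1],[0.1,0,0.09,0,0,0,-1],[0.1,0,0.09,0,0,0,-1],[0.1,0,0.09,0,0,0,-1],[0.1,0,0.09,0,0,0,-1]],
  ],
)

```text
time: 9.25
tool_pos: [0.541, -0.006, 0.124]
tcp_rot: [-1.458, -2.017, -0.563]
wrist_force: [-3.6, -4.3, 15.6]
width: 0.003
grip_force: 6.9
```

```bash
python3 rel.py 13 66 42
```

```text
t 9.25 tip box [ 2.5 -1.8 69.9] alpha 42.1 F box [-2.93  4.73 15.62] w 0.0 q [-0.33  0.43  1.9   0.58  1.36 -0.94]
tip shift units, current axes: [ 0.17 -0.06  0.33]  tcp shift: [ 0.18 -0.06  0.33]  tcp shift in goal axes: [ 0.18 -0.06  0.33]  turn: [ 0.01 -0.02  0.01]
```

```bash
python3 - <<'E'
from h import *
a,_=viewer.read_camera("top");b,_=viewer.read_camera("side")
cv2.imwrite("pics/c5.png",np.hstack([cv2.resize(a[220:320,280:400],(480,400),interpolation=2),cv2.resize(b[180:280,320:400],(320,400),interpolation=2)]))
E
```

```text
(no output)
```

View pics/c5.png

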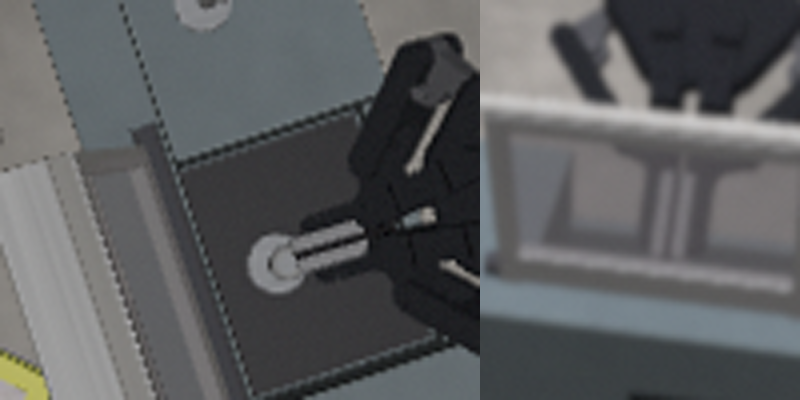

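The knob, at crop (286,262), has moved only about halfway. The tilted end face is riding on top of it. I back off and push again about 10 mm lower.

>>> jog_arm(
  increments=[
    [[0,0,-0.2,0,0,0,-1],[0,0,-0.2,0,0,0,-1],[0,0,-0.2,0,0,0,-1],[0,0,-0.1,0,0,0,-1],[0,0,0,0,0,0,-1]],
  ],
)

```text
time: 9.77
tool_pos: [0.5458, -0.0202, 0.1373]
tcp_rot: [-1.462, -2.018, -0.562]
wrist_force: [1.2, 0.1, -0.2]
width: -0.0
grip_force: 0.0
```

```bash
python3 rel.py -18 58 42
```

```text
t 9.77 tip box [-12.7  -2.1  83. ] alpha 41.9 F box [-0.3  -1.15 -0.22] w -0.0 q [-0.35  0.42  1.87  0.56  1.39 -0.93]
tip shift units, current axes: [-0.69 -0.07  0.5 ]  tcp shift: [-0.69 -0.06  0.5 ]  tcp shift in goal axes: [-0.69 -0.06  0.5 ]  turn: [ 0.02  0.01 -0.01]
```

>>> jog_arm(
  increments=[
    [[-0.25,-0.03,0,0,0,0,-1],[-0.2,-0.03,0.1,0,0,0,-1],[-0.12,0,0.2,0,0,0,-1],[-0.12,0,0.2,0,0,0,-1],[0,0,0,0,0,0,-1]],
  ],
)

```text
time: 10.18
tool_pos: [0.5435, -0.0245, 0.1093]
tcp_rot: [-1.46, -2.013, -0.559]
wrist_force: [0.3, 0.6, -0.4]
width: -0.002
grip_force: 0.0
```

>>> jog_arm(
  increments=[
    [[0.08,0,0.07,0,0,0,-1],[0.08,0,0.07,0,0,0,-1],[0.08,0,0.07,0,0,0,-1],[0.08,0,0.07,0,0,0,-1],[0.08,0,0.07,0,0,0,-1]],
  ],
)

```text
time: 10.6
tool_pos: [0.5401, -0.0095, 0.1123]
tcp_rot: [-1.461, -2.018, -0.561]
wrist_force: [-0.9, 0.1, 0.4]
width: 0.002
grip_force: 0.0
```

```bash
python3 rel.py 12 58 42
```

```text
t 10.6 tip box [-0.7  0.1 58. ] alpha 42.0 F box [0.43 0.86 0.41] w 0.0 q [-0.34  0.45  1.9   0.58  1.34 -0.95]
tip shift units, current axes: [0.32 0.   0.28]  tcp shift: [0.31 0.01 0.28]  tcp shift in goal axes: [0.31 0.01 0.28]  turn: [ 0.01  0.   -0.  ]
```

>>> jog_arm(
  increments=[
    [[0.07,0,0.06,0,0,0,-1],[0.07,0,0.06,0,0,0,-1],[0.07,0,0.06,0,0,0,-1],[0.07,0,0.06,0,0,0,-1],[0.07,0,0.06,0,0,0,-1]],
  ],
)

```text
time: 11.02
tool_pos: [0.5358, 0.0033, 0.1122]
tcp_rot: [-1.461, -2.017, -0.561]
wrist_force: [1.7, -0.9, -1.3]
width: 0.003
grip_force: 0.5
```

```bash
python3 rel.py 16 58 42; python3 - <<'E'
from h import *
a,_=viewer.read_camera("top")
cv2.imwrite("pics/c6.png",cv2.resize(a[220:320,280:400],(600,500),interpolation=2))
E
```

```text
t 11.02 tip box [12.8  0.2 58. ] alpha 42.0 F box [-1.39 -1.31 -1.32] w 0.0 q [-0.32  0.43  1.92  0.59  1.33 -0.94]
tip shift units, current axes: [0.08 0.01 0.07]  tcp shift: [0.08 0.01 0.07]  tcp shift in goal axes: [0.08 0.01 0.07]  turn: [ 0.01  0.   -0.01]
```

View pics/c6.png

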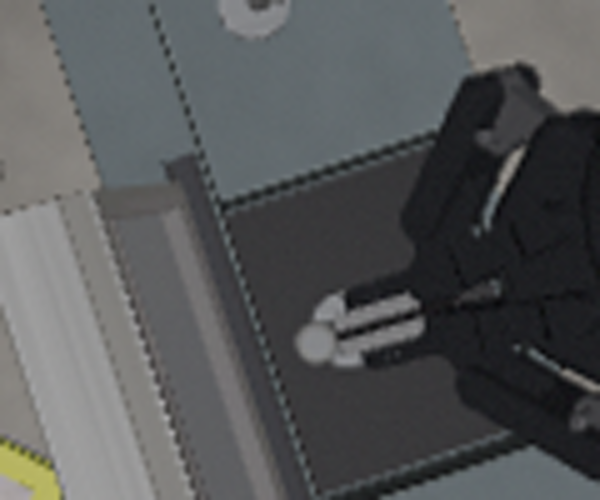

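The knob at crop (316,340) is now well over toward the hinge. I push on until the stop is felt.

>>> jog_arm(
  increments=[
    [[0.05,0,0.045,0,0,0,-1],[0.05,0,0.045,0,0,0,-1],[0.03,0,0.03,0,0,0,-1],[0,0,0,0,0,0,-1],[0,0,0,0,0,0,-1]],
  ],
)

```text
time: 11.48
tool_pos: [0.5352, 0.0058, 0.1122]
tcp_rot: [-1.464, -2.022, -0.559]
wrist_force: [0.7, -10.0, 0.4]
width: 0.002
grip_force: 5.3
```

```bash
python3 rel.py 10 58 42; python3 - <<'E'
from h import *
yaw=1.889
def bxx(uv): 
    p=ray("top",uv,.069)[:2]-[.5248,.0376]; return p@[np.cos(yaw),np.sin(yaw)]
print(bxx((358.7,283)),bxx((343.2,288)))
a,_=viewer.read_camera("top")
g=cv2.cvtColor(a[270:305,325:368],cv2.COLOR_BGR2GRAY);
c=cv2.HoughCircles(cv2.resize(g,None,fx=5,fy=5,interpolation=2),cv2.HOUGH_GRADIENT,1,30,param1=60,param2=12,minRadius=17,maxRadius=28)
if c is not None:
    for x,y,r in c[0][:4]: q=(x/5+325,y/5+270);print(q,r,bxx(q))
E
```

```text
t 11.48 tip box [15.  -0.  57.7] alpha 41.7 F box [-9.74  2.44  0.43] w 0.0 q [-0.32  0.43  1.92  0.59  1.32 -0.94]
tip shift units, current axes: [-0.12 -0.   -0.12]  tcp shift: [-0.13  0.   -0.12]  tcp shift in goal axes: [-0.13  0.   -0.12]  turn: [0.02 0.06 0.  ]
-0.0008027631662826572 0.024918499101064993
(np.float32(342.7), np.float32(288.3)) 21.6 0.025815752489612702
(np.float32(346.9), np.float32(283.9)) 21.6 0.017346878561030895
(np.float32(352.1), np.float32(279.7)) 25.0 0.0074623698671579435
(np.float32(359.5), np.float32(283.3)) 20.4 -0.0018536416984576555
```

The stop is reached: 10 N, and the knob is at box x ≈ 26 mm. I back out, straighten the tool, rise and go over behind the guard.

>>> jog_arm(
  increments=[
    [[-0.1,0,-0.4,0,0,0,-1],[0,0,-0.7,0,0,0,-1],[0,0,-0.9,0,0,0,-1],[0,0,-0.9,0,0,0,-1],[0,0,-0.9,0,0,0,-1]],
  ],
)

```text
time: 11.95
tool_pos: [0.5585, -0.0669, 0.1961]
tcp_rot: [-1.46, -2.015, -0.561]
wrist_force: [0.2, -0.7, 0.1]
width: -0.003
grip_force: 0.0
```

>>> jog_arm(
  increments=[
    [[0,0,-0.5,0,-1,0,-1],[0,0,-0.5,0,-1,0,-1],[0,0,-0.5,0,-1,0,-1],[0,0,-0.5,0,-1,0,-1],[0,0,-0.5,0,-1,0,-1]],
  ],
)

```text
time: 12.37
tool_pos: [0.5704, -0.1025, 0.2607]
tcp_rot: [-1.744, -2.405, -0.18]
wrist_force: [0.3, 0.2, -0.7]
width: 0.005
grip_force: 0.0
```

>>> jog_arm(
  increments=[
    [[0,0,-0.5,0,-1,0,-1],[0,0,-0.5,0,-1,0,-1],[0,0,-0.5,0,0,0,-1],[0,0,-0.5,0,0,0,-1],[0,0,0,0,0,0,-1]],
  ],
)

```text
time: 12.78
tool_pos: [0.5727, -0.1057, 0.323]
tcp_rot: [1.839, 2.541, 0.004]
wrist_force: [1.8, 0.2, 0.8]
width: 0.0
grip_force: 0.0
```

```bash
python3 rel.py 128 245 0
```

```text
t 12.78 tip box [-151.3   -1.1  250. ] alpha -0.1 F box [-0.37 -1.79  0.81] w 0.0 q [-0.23  0.08  1.79  0.    1.27 -0.54]
tip shift units, current axes: [ 9.31 -0.04  0.15]  tcp shift: [ 9.3  -0.03  0.15]  tcp shift in goal axes: [ 9.3  -0.02  0.17]  turn: [ 0.05  0.02 -0.01]
```

>>> jog_arm(
  increments=[
    [[0.95,0,0,0,0,0,-1],[0.95,0,0,0,0,0,-1],[0.95,0,0,0,0,0,-1],[0.95,0,0,0,0,0,-1],[0.95,0,0,0,0,0,-1]],
  ],
)

```text
time: 13.2
tool_pos: [0.5261, 0.0302, 0.3176]
tcp_rot: [-1.843, -2.541, 0.001]
wrist_force: [0.5, 0.3, 0.2]
width: 0.001
grip_force: 0.0
```

>>> jog_arm(
  increments=[
    [[0.95,0,0,0,0,0,-1],[0.95,0,0,0,0,0,-1],[0.95,0,0,0,0,0,-1],[0.95,0,0,0,0,0,-1],[0.8,0,0,0,0,0,-1]],
  ],
)

```text
time: 13.62
tool_pos: [0.4829, 0.1617, 0.3177]
tcp_rot: [-1.842, -2.542, 0.002]
wrist_force: [0.3, -0.3, 0.3]
width: 0.0
grip_force: 0.0
```

```bash
python3 rel.py 130 178 0; python3 - <<'E'
from h import *
a,_=viewer.read_camera("top");b,_=viewer.read_camera("side")
cv2.imwrite("pics/c7.png",np.hstack([cv2.resize(a[150:400,200:500],(480,400)),cv2.resize(b[150:350,230:500],(320,400))]))
E
```

```text
t 13.62 tip box [131.1   1.1 244.7] alpha 0.1 F box [-0.39 -0.22  0.25] w 0.0 q [ 0.27 -0.06  1.93  0.    1.27 -0.04]
tip shift units, current axes: [-0.04  0.04  2.22]  tcp shift: [-0.04  0.04  2.22]  tcp shift in goal axes: [-0.03  0.03  2.22]  turn: [-0.02 -0.01 -0.02]
```

View pics/c7.png

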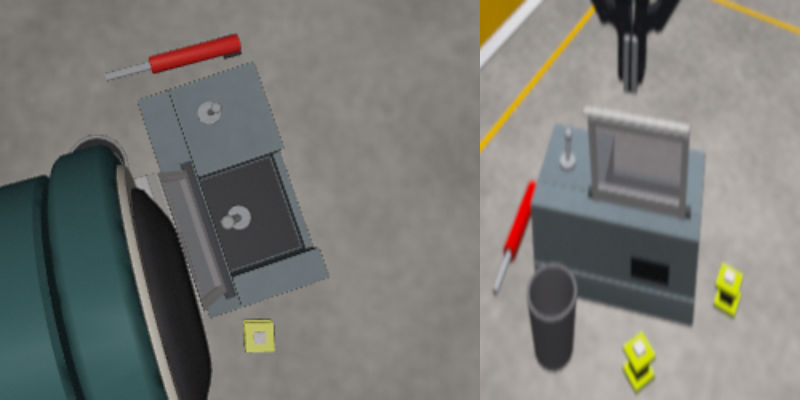

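The toggle leans to the hinge side (crop (228,222)) and the guard still leans back. The fingers are above and behind it, so I lower and pull it forward.

>>> jog_arm(
  increments=[
    [[0,0,0.5,0,0,0,-1],[0,0,0.6,0,0,0,-1],[0,0,0.6,0,0,0,-1],[0,0,0.5,0,0,0,-1],[0,0,0,0,0,0,-1]],
  ],
)

```text
time: 14.13
tool_pos: [0.4819, 0.159, 0.2483]
tcp_rot: [-1.841, -2.539, 0.01]
wrist_force: [-0.7, 0.0, 0.2]
width: -0.002
grip_force: 0.0
```

```bash
python3 rel.py 56 178 0
```

```text
t 14.13 tip box [128.7   3.4 175.3] alpha 0.0 F box [0.26 0.67 0.24] w -0.0 q [ 0.27 -0.01  2.01 -0.    1.14 -0.05]
tip shift units, current axes: [-2.42  0.12 -0.09]  tcp shift: [-2.42  0.1  -0.09]  tcp shift in goal axes: [-2.42  0.09 -0.09]  turn: [-0.08 -0.   -0.02]
```

>>> jog_arm(
  increments=[
    [[-0.2,0,0,0,0,0,-1],[-0.2,0,0,0,0,0,-1],[-0.2,0,0,0,0,0,-1],[-0.2,0,0,0,0,0,-1],[-0.2,0,0,0,0,0,-1]],
  ],
)

```text
time: 14.55
tool_pos: [0.4944, 0.1312, 0.2539]
tcp_rot: [1.843, 2.543, 0.002]
wrist_force: [-0.1, 0.3, 0.1]
width: -0.002
grip_force: 0.1
```

>>> jog_arm(
  increments=[
    [[-0.2,0,0,0,0,0,-1],[-0.2,0,0,0,0,0,-1],[-0.2,0,0,0,0,0,-1],[-0.2,0,0,0,0,0,-1],[-0.2,0,0,0,0,0,-1]],
  ],
)

```text
time: 14.97
tool_pos: [0.503, 0.1028, 0.2527]
tcp_rot: [-1.843, -2.544, 0.0]
wrist_force: [-0.7, 0.5, -0.7]
width: 0.0
grip_force: 0.0
```

>>> jog_arm(
  increments=[
    [[-0.2,0,0,0,0,0,-1],[-0.2,0,0,0,0,0,-1],[-0.2,0,0,0,0,0,-1],[-0.1,0,0,0,0,0,-1],[-0.1,0,0,0,0,0,-1]],
  ],
)

```text
time: 15.38
tool_pos: [0.5105, 0.0802, 0.2527]
tcp_rot: [-1.843, -2.544, -0.0]
wrist_force: [0.2, -0.1, 0.9]
width: 0.0
grip_force: 0.0
```

```bash
python3 rel.py 56 178 0; python3 - <<'E'
from h import *
a,_=viewer.read_camera("top");b,_=viewer.read_camera("side")
cv2.imwrite("pics/c8.png",np.hstack([cv2.resize(a[150:400,200:500],(480,400)),cv2.resize(b[150:350,230:500],(320,400))]))
E
```

```text
t 15.38 tip box [ 45.    0.2 179.7] alpha 0.0 F box [-0.14 -0.12  0.94] w 0.0 q [ 0.11  0.    2.    0.    1.14 -0.21]
tip shift units, current axes: [0.37 0.01 0.06]  tcp shift: [0.37 0.01 0.06]  tcp shift in goal axes: [0.37 0.01 0.06]  turn: [-0.   -0.   -0.01]
```

View pics/c8.png

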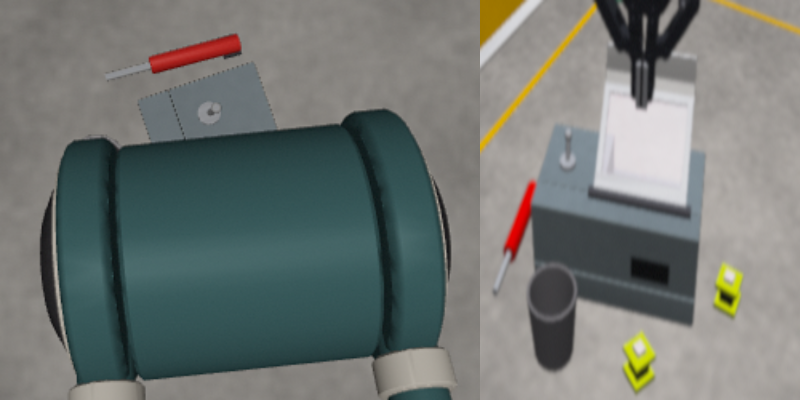

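The guard has tipped forward past the finger and is falling. I retreat upward and let it settle.

>>> jog_arm(
  increments=[
    [[0,0,-0.4,0,0,0,-1],[0,0,-0.8,0,0,0,-1],[0,0,-0.8,0,0,0,-1],[0,0,-0.8,0,0,0,-1],[0,0,-0.4,0,0,0,-1]],
  ],
)

```text
time: 15.9
tool_pos: [0.5115, 0.0811, 0.3532]
tcp_rot: [1.84, 2.541, 0.006]
wrist_force: [0.4, -0.5, 0.2]
width: -0.001
grip_force: 0.0
```

>>> jog_arm(
  increments=[
    [[0.6,0,0,0,0,0,-1],[0.9,0,0,0,0,0,-1],[0.9,0,0,0,0,0,-1],[0.9,0,0,0,0,0,-1],[0.9,0,0,0,0,0,-1]],
  ],
)

```text
time: 16.32
tool_pos: [0.4704, 0.2015, 0.3491]
tcp_rot: [1.843, 2.544, 0.0]
wrist_force: [0.7, 0.4, 0.2]
width: -0.001
grip_force: 0.0
```

>>> jog_arm(
  increments=[
    [[0.8,0,0,0,0,0,-1],[0,0,0,0,0,0,-1],[0,0,0,0,0,0,-1],[0,0,0,0,0,0,-1],[0,0,0,0,0,0,-1]],
  ],
)

```text
time: 16.73
tool_pos: [0.4638, 0.2225, 0.3487]
tcp_rot: [1.844, 2.543, -0.0]
wrist_force: [-0.2, 0.0, 0.2]
width: 0.002
grip_force: 0.0
```

```bash
python3 rel.py; python3 - <<'E'
from h import *
a,D=viewer.read_camera("top");b,_=viewer.read_camera("side")
cv2.imwrite("pics/c9.png",np.hstack([cv2.resize(a[150:400,200:500],(480,400)),cv2.resize(b[150:350,230:500],(320,400))]))
P=pts("top",D);yaw=1.889;Rm=np.array([[np.cos(yaw),-np.sin(yaw)],[np.sin(yaw),np.cos(yaw)]])
Y=(P[...,:2]-[.5248,.0376])@Rm*1e3;z=P[...,2]
for x in range(-75,40,10):
    s=(abs(Y[...,0]-x)<3)&(abs(Y[...,1])<45)&(z<.16)&(z>.02)&(D>0);print(x,s.sum(),np.median(z[s]).round(4) if s.any() else 0)
E
```

```text
t 16.73 tip box [1.947e+02 1.000e-01 2.757e+02] alpha -0.0 F box [0.08 0.22 0.22] w 0.0 q [ 0.4  -0.07  1.88 -0.    1.33  0.08]
-75 86 0.118
-65 291 0.1117
-55 254 0.1018
-45 232 0.0996
-35 228 0.0986
-25 234 0.0986
-15 235 0.0986
-5 241 0.0984
5 240 0.0988
15 238 0.0987
25 236 0.0986
35 236 0.0996
```

View pics/c9.png

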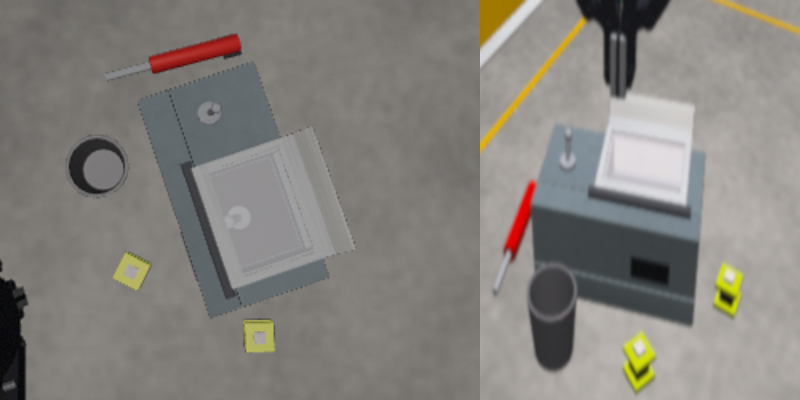

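The guard is level and shut, the toggle under it leans to the hinge side (crop (232,220)), and nothing else has moved. I hand the job in.

```bash
python3 -c "
from workcell import bot
print(bot.finish_job())"
```

```text
the job is handed in; nothing more can be done
None
```

I opened the guard, flipped the toggle on to its stop, dropped the guard shut again and handed the job in at about 17 s; the last pictures showed nothing else moved, but no verdict was returned.

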